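# Load a culture dish under the spring-loaded hood of a bench light chamber

### The arm

A 6-joint arm with a two-finger parallel gripper is mounted at the origin on a cart in front of the work surface, level with it; the furniture and walls round the work are solid. World frame = base frame: x ahead of the robot, y to its left, z up, the work surface at z = 0. Lengths are in m, angles in degrees, forces in N, time in s.
With the tool pointing down it reaches from about 0.35 to 0.875 m from the base axis. Payload 4.2 kg.
Tool frame: the origin (TCP) lies between the finger pads; the fingertips stand 8 mm ahead of it and the grasp point (between the pads) lies 11 mm behind it; z points along the fingers, y is the line along which they close (so a half turn about z gives the same grasp; the last joint's range is limited). The gripper opens to 87 mm and grips with 3 to 60 N. Pads are 19 mm wide; open, the fingers measure 117 mm over their backs; the gripper's body (75 mm by 190 mm) begins 51 mm behind the grasp point.
Start: joints at [-49.584, 22.042, 0.453, 0, -68.411, -14.817], TCP at [0.27, -0.564, 0.231] pointing down, gripper open.
Joint ranges: [-179.83, 179.83], [-69.29, 118.12], [-61.27, 80.66], [-181.25, 117.63], [-171.15, -9.14], [-177.46, 177.46]. Speed limits (degrees/s): [159.86, 159.86, 180, 180, 180, 180].

### API

Orientations are given as a 3x3 rotation matrix whose columns are the frame's x, y, z axes.
In Python, from station import sense, capture, camera_model, finish_job, find_in gives the robot as it stands. The module is installed in compiled form; this text tells all that it offers.
- The arm moves only by the tool arm_command, never from a script. Its argument "motion" is a list of rows, each a list of 7 numbers: the finger opening in mm, from 0 to 87, then the shift along the tool's x, y, z in mm, then the turn, a rotation vector about the tool's x, y, z in rad. In form: [[jaw, dx, dy, dz, rx, ry, rz], ...]. A call has 1 to 8 rows; each row shifts and turns the commanded pose from where the row before left it, along the tool's axes as they then stand; what a row does not reach is not made up. A row lasts 1/10 s, in which the tool goes at most 50 mm and 8.59 degrees, less where a joint would pass 70% of its speed; a pose out of reach is approached as far as the arm can. A call with a gripper value outside its range is refused whole. The fingers move at their own pace and stop on an object; the grip force is fixed at half the most. Time passes only in rows, so rows that do not move let the fingers close. It gives the time, the measured TCP pose, the force, the opening and the grip force at its end, in the units of the state.
- sense(): the state, without advancing time (a new reading comes with each control period).
- capture(name): name is "scene" or "top"; returns the picture (480x640x3 uint8, red, green, blue); there is no depth.
- camera_model(name): a dict with "fx", "fy", "cx", "cy" (pixels), "R" (3x3) and "t" (3): a world point X has camera coordinates R X + t. Camera axes: x right, y down, z forward; pixel columns grow to the right and rows downward; lengths in m; the calibration is good to about 2 mm. A picture is of the moment at which its call begins. camera_model takes no time and is no camera call.
- finish_job(): hands the job in; it is judged then, once.
Trained networks look in the newest picture that a camera, given by its name, has taken for a name from the list of things; names that differ only in an ending like _2 or _b are one class to them, and where a whole thing is asked for, a point or a joint stands for the part that bears it (a point fixed in the world has none). Each returns a list of dicts, best first, with "p" (0 to 1); they miss things now and then, are a little off and sometimes report something else, mostly with a low value. They report only what shows in the picture. A call takes as long as a camera call. They do not tell look-alikes from the thing itself.
- find_in(target, camera): "location" ([row, column] in pixels, amid what is visible of it).
The state is a dict: "time_s": time; "joints": joint angles; "joint_velocities": joint speeds; "effort": joint torques, N m; "tcp_pos": TCP position; "ee_rot": TCP orientation; "wrist_force": force on the tool from outside, world axes, zero at the start; "moment": the same for the moment, N m; "gripper_width": opening from 0.0 (shut) to 1.0 (fully open); "gripper_force": force on a finger pad.
Only numpy, scipy, OpenCV 4.12 (cv2) and the standard library are available. Lean on these libraries where they do the work, as an engineer would, in place of code of your own. Each camera call takes 0.05 s, during which the arm holds its last target. There are 200 camera calls.

### The job

Swing the amber hood of the light chamber up past its spring's tipping point so that it stays open by itself, and, keeping it upright, balance the pink dish level on the crown of the glass dome inside. Then pull the hood fully shut again and press the blue start button all the way down. Leave the yellow-capped bottle, the steel plug and the tape roll where they are.

Things in the scene. Friction and masses are not known exactly. Their poses are not given: they have to be found in the camera images.
- lightbox: White light chamber fixed to the table; origin on the table under the dome's centre, +x to the rear (hinge side), +y to the side with the grey pod, z up; sizes in mm. Base x -70 to 85, y -95 to 80, top z 30. Pod x -20 to 80, y 70 to 155, top z 35. Closed amber hood: box without floor, x -57 to 60, y -72 to 72, z 32 to 105; open, it is nowhere in front of x 43. Thin spring strut at y -87.
- hood_hinge (a point): Middle of the hood's hinge axis, 68 mm behind the dome's centre and 45 mm above the table; the axis runs along the chamber's y.
- hood_handle (a point): Middle of the hood's steel handle, a round bar 12 mm thick along the chamber's y, 78 mm clear between its legs, 43 mm in front of the hood's front wall. Closed it lies, seen from the hinge axis, 168 mm to the front and 50 mm higher (95 mm above the table), and it moves round that axis with the hood; open, it is at the hood's upper end, 216 mm above the table. Its axes are the hood's.
- hood (a joint): Hood angle in rad: 0 closed, 1.5 fully open at its stop (front edge swung up and to the rear; standing about upright). Its spring and weight pull it shut below about 1.0 and throw it open above that; it stays at either end. Lifting it at the handle takes some 2 to 3 N.
- dome_top (a point): Crown of the pale glass dome (part of a sphere of radius 50 mm) inside the chamber, 54 mm above the table and 24 mm above the base; the dish is balanced here.
- dish: Closed round petri dish with pink filling, 60 mm across, 15 mm high, 30 g, loose on the table to the right of the chamber; origin at the centre of its underside, z up. The tall glass vessel behind is in the way of a straight swing to the dome: carry the dish past it on the robot's side.
- start (a joint): Travel of the blue start button, in m: 0 up, 0.006 fully down; it springs back; full travel takes about 4 N.
- start_top (a point): Centre of the top of the blue start button (26 mm across, in a black collar 42 mm across, pressed straight down), on the grey pod, 57 mm above the table when up, 43 mm beside the closed hood's side wall.
- white_bottle: White bottle with yellow cap, 47 mm across, 94 mm high; bystander, not to be moved. Origin at the centre of its underside.
- steel_plug: Small stainless plug, 31 mm across, 29 mm high; bystander, not to be moved. Origin at the centre of its underside.
- tape: Roll of beige tape lying flat, 92 mm across, 25 mm high; bystander, not to be moved. Origin at the centre of its underside.
There are look-alikes about, which are no part of the job. What is meant by the dish is not green, and is the larger of those in its own colour.

How it is judged:
By the outcome, as a careful person would: the job done as asked, in the order asked, and still so for the second after the job is handed in, with the robot touching nothing.
It also fails if it takes over 67 s, if anything falls off the work surface, if the arm or the gripper's body presses on something with over 40 N, if the wrist force passes 120 N, or if a joint passes its speed limit or range.

## Working session

There is one attempt and no reset: what is moved stays moved. The work goes in short steps, Python scripts to look and compute and a tool call to move; the robot and the scene stay as the last step left them, time stands still between calls to the robot, and variables do not carry over. Pictures are saved under pics/ and viewed, at most 10 in all, crops included, and the job is handed in when it is done.

Besides the shell and the picture viewer there is one more tool, called by a JSON object that holds its "name" and its "arguments". arm_command: Moves the arm, as the interface text tells. Its arguments: {"type":"object","properties":{"motion":{"type":"array"}},"required":["motion"]}

```bash
mkdir -p pics; cat > h.py <<'E'
import numpy as np, cv2
from station import *
def shot(cam,name):
    im=capture(cam); cv2.imwrite(f'pics/{name}.png',im[:,:,::-1]); return im
def ray(cam,px,z):
    m=camera_model(cam);R=np.array(m['R']);t=np.array(m['t'])
    d=R.T@np.array([(px[1]-m['cx'])/m['fx'],(px[0]-m['cy'])/m['fy'],1]);c=-R.T@t
    return c+d*(z-c[2])/d[2]
def proj(cam,X):
    m=camera_model(cam);p=np.array(m['R'])@np.array(X)+np.array(m['t'])
    return [m['fy']*p[1]/p[2]+m['cy'],m['fx']*p[0]/p[2]+m['cx']]
E
python3 - <<'E'
from h import *
np.set_printoptions(precision=3,suppress=True)
Z=dict(lightbox=.03,hood_handle=.095,dome_top=.054,dish=.0075,start_top=.057,white_bottle=.05,steel_plug=.015,tape=.012)
for c in('scene','top'):
    shot(c,c+'0')
    m=camera_model(c);print(c,-np.array(m['R']).T@np.array(m['t']))
    for n,z in Z.items():
        for r in find_in(n,c)[:4]: print(n,round(r['p'],2),np.round(r['location']),ray(c,r['location'],z))
print(sense())
E
```

```text
scene [-0.269 -0.67   0.569]
lightbox 0.96 [247. 278.] [0.487 0.32  0.03 ]
hood_handle 0.79 [239. 280.] [0.43  0.235 0.095]
hood_handle 0.42 [298. 382.] [ 0.393 -0.111  0.095]
dome_top 0.72 [244. 277.] [0.463 0.291 0.054]
dish 0.82 [298. 386.] [ 0.52  -0.013  0.007]
dish 0.75 [237. 276.] [0.559 0.419 0.007]
dish 0.57 [236. 321.] [0.652 0.34  0.007]
white_bottle 0.71 [281. 313.] [0.401 0.089 0.05 ]
steel_plug 0.7 [332. 423.] [ 0.462 -0.158  0.015]
top [0.237 0.155 1.518]
lightbox 0.94 [264. 256.] [0.463 0.297 0.03 ]
hood_handle 0.66 [262. 262.] [0.456 0.278 0.095]
dome_top 0.7 [265. 256.] [0.456 0.296 0.054]
dish 0.96 [249. 379.] [ 0.508 -0.005  0.008]
dish 0.74 [192. 238.] [0.649 0.35  0.008]
dish 0.63 [162. 268.] [0.729 0.277 0.008]
start_top 0.68 [266. 212.] [0.45  0.4   0.057]
white_bottle 0.56 [280. 337.] [0.422 0.1   0.05 ]
steel_plug 0.69 [266. 437.] [ 0.467 -0.147  0.015]
tape 0.77 [305. 192.] [0.362 0.452 0.012]
{'time_s': 0.9, 'joints': array([-49.585,  22.039,   0.454,  -0.002, -68.411, -14.816]), 'joint_velocities': array([-0.142,  0.037,  0.019, -0.036,  0.129,  0.042]), 'effort': array([  0.   , -39.046,  18.762,   4.224,   0.016,  -0.   ]), 'tcp_pos': array([ 0.27 , -0.564,  0.231]), 'ee_rot': array([[-0.902, -0.432,  0.   ],
       [-0.432,  0.902, -0.   ],
       [-0.   , -0.   , -1.   ]]), 'wrist_force': array([-0.691, -0.647, -0.821]), 'moment': array([-0.025, -0.034,  0.009]), 'gripper_force': 0.0, 'gripper_width': 0.9977337976873473}
```

View pics/scene0.png

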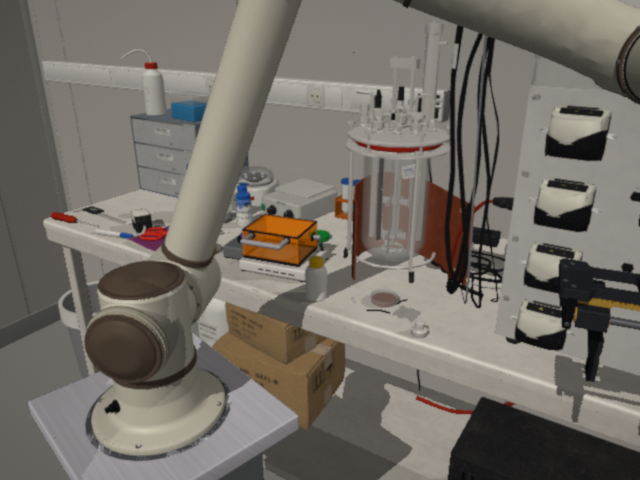

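View pics/top0.png

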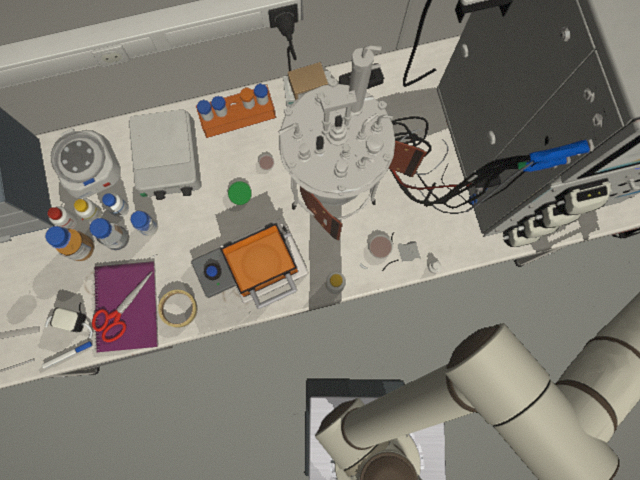

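```bash
cat >> h.py <<'E'
def T(p,X):
    c,s=np.cos(p[2]),np.sin(p[2]); X=np.atleast_2d(X)
    return np.c_[p[0]+c*X[:,0]-s*X[:,1],p[1]+s*X[:,0]+c*X[:,1],X[:,2]]
E
cat > fit.py <<'E'
from h import *
from scipy.optimize import minimize
np.set_printoptions(precision=4,suppress=True)
ims={c:cv2.imread(f'pics/{c}0.png') for c in('top','scene')}
box=np.array([[x,y,z] for x in(-.057,.060) for y in(-.072,.072) for z in(.032,.105)])
hsvs={c:cv2.cvtColor(i,cv2.COLOR_BGR2HSV) for c,i in ims.items()}
def mask(h,lo,hi,win):
    m=cv2.inRange(h,lo,hi); k=np.zeros_like(m); k[win]=m[win]; return k
M={'top':mask(hsvs['top'],(5,150,80),(20,255,255),np.s_[210:310,210:310]),'scene':mask(hsvs['scene'],(5,150,60),(20,255,255),np.s_[205:275,230:325])}
def cost(p,cams=('top','scene')):
    e=0
    for c in cams:
        k=np.zeros(M[c].shape,np.uint8);pts=np.array([proj(c,X)[::-1] for X in T(p,box)])
        hull=cv2.convexHull((pts*16).astype(np.int32).reshape(-1,1,2)); cv2.fillConvexPoly(k,hull,255,shift=4)
        e+=np.sum((k>0)!=(cv2.morphologyEx(M[c],cv2.MORPH_CLOSE,np.ones((9,9)))>0))
    return float(e)
for cams in(('top',),('top','scene')):
    best=min((minimize(cost,[.46,.295,a],args=(cams,),method='Nelder-Mead',options=dict(initial_simplex=np.array([[.46,.295,a],[.48,.295,a],[.46,.315,a],[.46,.295,a+.15]]))) for a in(0.2,0.35,.5)),key=lambda r:r.fun)
    print(cams,best.x,best.fun,np.degrees(best.x[2]))
p=best.x
b=mask(hsvs['top'],(100,120,40),(125,255,255),np.s_[250:290,195:230]);ys,xs=np.nonzero(b)
print('button px',ys.mean(),xs.mean(),len(ys)); bw=ray('top',(ys.mean(),xs.mean()),.057);print(bw)
c,s=np.cos(p[2]),np.sin(p[2]);d=bw[:2]-p[:2];print('button in box',c*d[0]+s*d[1],-s*d[0]+c*d[1],'expect y .115')
h=ims['top'];cr=h[225:270,355:405];print(cr[20,20:28],cr[5,5])
v=h.copy()
ring=lambda o,r,z:np.array([[o[0]+r*np.cos(a),o[1]+r*np.sin(a),z] for a in np.linspace(0,6.28,40)])
base=np.array([[-.07,-.095,.03],[.085,-.095,.03],[.085,.08,.03],[-.07,.08,.03]])
hand=np.array([[-.1,-.045,.095],[-.1,.045,.095]])
S=4
def draw(P,col,close=True): cv2.polylines(v2,[np.int32([[ (q[1]-160)*S,(q[0]-190)*S] for q in (proj('top',X) for X in P)])],close,col,1)
v2=cv2.resize(h[190:310,160:360],None,fx=S,fy=S,interpolation=cv2.INTER_CUBIC)
draw(T(p,base),(255,0,0));draw(T(p,box[[1,3,7,5]]),(0,255,0));draw(T(p,hand),(0,0,255),False);draw(ring(bw,.013,.057),(255,255,0))
cv2.imwrite('pics/ov.png',v2)
d=ims['top'][225:270,355:405];d=cv2.resize(d,None,fx=10,fy=10,interpolation=cv2.INTER_CUBIC);v2=d
def draw2(P):cv2.polylines(v2,[np.int32([[ (q[1]-355)*10+5,(q[0]-225)*10+5] for q in (proj('top',X) for X in P)])],True,(0,255,0),1)
draw2(ring((.508,-.005),.03,.015));cv2.imwrite('pics/dish.png',v2)
E
python3 fit.py
```

```text
('top',) [0.4629 0.2846 0.4731] 363.0 27.10623553592259Traceback (most recent call last):
  File "fit.py", line 18, in <module>
    best=min((minimize(cost,[.46,.295,a],args=(cams,),method='Nelder-Mead',options=dict(initial_simplex=np.array([[.46,.295,a],[.48,.295,a],[.46,.315,a],[.46,.295,a+.15]]))) for a in(0.2,0.35,.5)),key=lambda r:r.fun)
  File "fit.py", line 18, in <genexpr>
    best=min((minimize(cost,[.46,.295,a],args=(cams,),method='Nelder-Mead',options=dict(initial_simplex=np.array([[.46,.295,a],[.48,.295,a],[.46,.315,a],[.46,.295,a+.15]]))) for a in(0.2,0.35,.5)),key=lambda r:r.fun)
              ~~~~~~~~^^^^^^^^^^^^^^^^^^^^^^^^^^^^^^^^^^^^^^^^^^^^^^^^^^^^^^^^^^^^^^^^^^^^^^^^^^^^^^^^^^^^^^^^^^^^^^^^^^^^^^^^^^^^^^^^^^^^^^^^^^^^^^^^^^^^^^^^^^^^^^^^^^^^^^^
    res = _minimize_neldermead(fun, x0, args, callback, bounds=bounds,
                               **options)
    fxcc = func(xcc)
    fx = function(np.copy(x), *(wrapper_args + args))
  File "fit.py", line 13, in cost
    k=np.zeros(M[c].shape,np.uint8);pts=np.array([proj(c,X)[::-1] for X in T(p,box)])
                                                  ~~~~^^^^^
  File "h.py", line 10, in proj
    m=camera_model(cam);p=np.array(m['R'])@np.array(X)+np.array(m['t'])
ValueError: time passes only in moves, steps and waits
```

```bash
python3 - <<'E'
import json,numpy as np
from station import camera_model
json.dump({c:{k:np.asarray(v).tolist() for k,v in camera_model(c).items() if k in('fx','fy','cx','cy','R','t')} for c in('top','scene')},open('cam.json','w'))
E
sed -i '2a import json\nCAM=json.load(open("cam.json"))\ncamera_model=lambda c:CAM[c]' h.py
python3 fit.py
```

```text
('top',) [0.4629 0.2846 0.4731] 363.0 27.10623553592259
('top', 'scene') [0.4657 0.2847 0.473 ] 728.0 27.098515238349712
button px 270.8041237113402 211.15463917525773 97
[0.4396 0.4019 0.057 ]
button in box 0.030240514719521154 0.11621956167555328 expect y .115
[[ 93 105 126]
 [101 111 131]
 [ 98 106 127]
 [ 96 109 130]
 [ 95 104 126]
 [102 111 130]
 [ 98 108 128]
 [100 110 130]] [181 197 201]
```

View pics/ov.png

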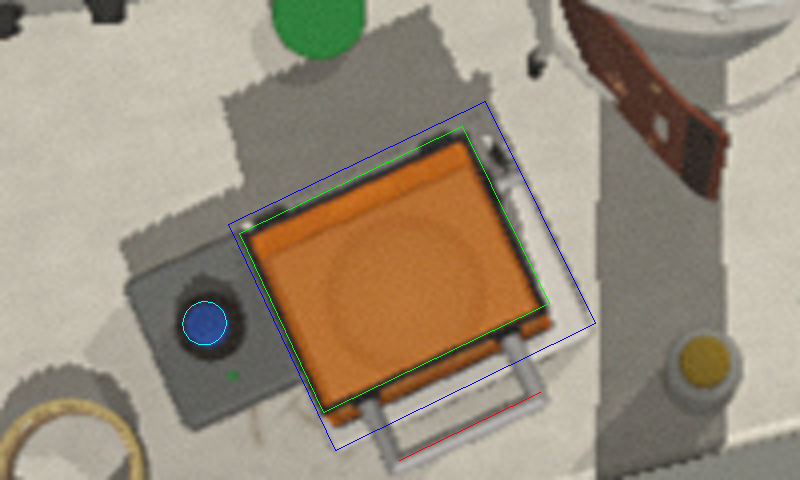

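View pics/dish.png

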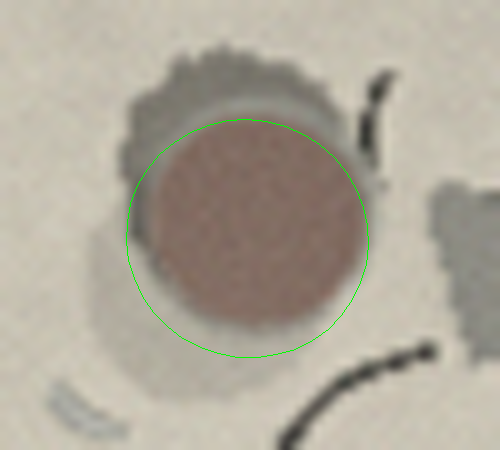

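The overlays show the chamber at a yaw of 27.1°. The handle bar lies about 4 mm in front of the drawn line, around full-image pixel (298,278). The pink dish is centred near (246,380), about 3 px behind the drawn ring.

```bash
cat >> h.py <<'E'
from scipy.spatial.transform import Rotation as Ro
def plan(pts,n,R1=None,cur=None):
    "pts: list of waypoints; n rows each; rotation spread over all rows; prints rows (mm, rad)"
    s=sense();p=np.array(s['tcp_pos']);R=np.array(s['ee_rot'])
    if cur is not None:p,R=np.array(cur[0]),np.array(cur[1])
    rv=(Ro.from_matrix(R).inv()*Ro.from_matrix(R1)).as_rotvec()/sum(n) if R1 is not None else np.zeros(3)
    for q,k in zip(pts,n):
        d=(np.array(q)-p)/k
        for i in range(k):
            print(np.r_[np.round(R.T@d*1000,1),np.round(rv,4)].tolist())
            R=R@Ro.from_rotvec(rv).as_matrix()
        p=np.array(q)
def down(yaw): # tool z down, tool y at yaw (deg)
    a=np.radians(yaw);y=np.array([np.cos(a),np.sin(a),0]);z=np.array([0,0,-1.]);return np.c_[np.cross(y,z),y,z]
E
python3 - <<'E'
from h import *
np.set_printoptions(precision=4,suppress=True)
def loc(w,p=(.463,.2846,.473)):
    c,s=np.cos(p[2]),np.sin(p[2]);d=np.array(w[:2])-p[:2];return np.array([c*d[0]+s*d[1],-s*d[0]+c*d[1]])
for n,px,z in(('handle',(298,278),.098),('dome',(264.2,261.2),.03),('button',(270.8,211.2),.057)):
    w=ray('top',px,z);print(n,w,loc(w))
im=cv2.imread('pics/top0.png').astype(int);s=im[225:270,355:405]
m=((s[:,:,2]-s[:,:,0]>22)&(s[:,:,2]<150)).astype(np.uint8);m=cv2.morphologyEx(m,cv2.MORPH_OPEN,np.ones((5,5)))
ys,xs=np.nonzero(m);print('dish',len(ys),np.ptp(xs),np.ptp(ys),ray('top',(ys.mean()+225,xs.mean()+355),.009))
w=ray('top',(298,278),.098);
plan([[.42,-.2,.22],[w[0],w[1],.2]],[11,13],down(207.1))
E
```

```text
handle [0.3731 0.2378 0.098 ] [-0.1014 -0.0007]
dome [0.4615 0.2849 0.03  ] [-0.0012  0.001 ]
button [0.4397 0.4018 0.057 ] [0.0326 0.115 ]
dish 347 20 19 [ 0.5137 -0.0081  0.009 ]
[-26.6, 23.9, 1.0, -0.0, -0.0, -0.0665]
[-28.1, 22.1, 1.0, -0.0, -0.0, -0.0665]
[-29.5, 20.2, 1.0, -0.0, -0.0, -0.0665]
[-30.8, 18.2, 1.0, -0.0, -0.0, -0.0665]
[-31.9, 16.1, 1.0, -0.0, -0.0, -0.0665]
[-32.9, 13.9, 1.0, -0.0, -0.0, -0.0665]
[-33.8, 11.7, 1.0, -0.0, -0.0, -0.0665]
[-34.5, 9.4, 1.0, -0.0, -0.0, -0.0665]
[-35.0, 7.1, 1.0, -0.0, -0.0, -0.0665]
[-35.4, 4.8, 1.0, -0.0, -0.0, -0.0665]
[-35.7, 2.4, 1.0, -0.0, -0.0, -0.0665]
[-29.7, 16.2, 1.5, -0.0, -0.0, -0.0665]
[-30.8, 14.2, 1.5, -0.0, -0.0, -0.0665]
[-31.6, 12.1, 1.5, -0.0, -0.0, -0.0665]
[-32.4, 10.0, 1.5, -0.0, -0.0, -0.0665]
[-33.0, 7.8, 1.5, -0.0, -0.0, -0.0665]
[-33.4, 5.6, 1.5, -0.0, -0.0, -0.0665]
[-33.7, 3.4, 1.5, -0.0, -0.0, -0.0665]
[-33.8, 1.1, 1.5, -0.0, -0.0, -0.0665]
[-33.8, -1.1, 1.5, -0.0, -0.0, -0.0665]
[-33.7, -3.4, 1.5, -0.0, -0.0, -0.0665]
[-33.4, -5.6, 1.5, -0.0, -0.0, -0.0665]
[-33.0, -7.8, 1.5, -0.0, -0.0, -0.0665]
[-32.4, -10.0, 1.5, -0.0, -0.0, -0.0665]
```

{"name": "arm_command", "arguments": {"motion": [[36, -27, 24, 1, 0, 0, -0.0665], [36, -28, 22, 1, 0, 0, -0.0665], [36, -29.5, 20, 1, 0, 0, -0.0665], [36, -31, 18, 1, 0, 0, -0.0665], [36, -32, 16, 1, 0, 0, -0.0665], [36, -33, 14, 1, 0, 0, -0.0665], [36, -34, 11.5, 1, 0, 0, -0.0665], [36, -34.5, 9.5, 1, 0, 0, -0.0665]]}}

```text
time_s: 1.7
tcp_pos: [0.3806, -0.2978, 0.2228]
ee_rot: [[-0.556, -0.831, 0.001], [-0.831, 0.556, -0.0], [-0.0, -0.001, -1.0]]
wrist_force: [0.7, -0.7, 0.5]
gripper_width: 0.431
gripper_force: 0.0
```

{"name": "arm_command", "arguments": {"motion": [[36, -35, 7, 1, 0, 0, -0.0665], [36, -35.5, 5, 1, 0, 0, -0.0665], [36, -35.5, 2.5, 1, 0, 0, -0.0665], [36, -30, 16, 1.5, 0, 0, -0.0665], [36, -31, 14, 1.5, 0, 0, -0.0665], [36, -31.5, 12, 1.5, 0, 0, -0.0665], [36, -32.5, 10, 1.5, 0, 0, -0.0665], [36, -33, 8, 1.5, 0, 0, -0.0665]]}}

```text
time_s: 2.5
tcp_pos: [0.4032, -0.0299, 0.2124]
ee_rot: [[-0.057, -0.998, 0.001], [-0.998, 0.057, 0.0], [-0.0, -0.001, -1.0]]
wrist_force: [0.5, 0.3, -0.1]
gripper_width: 0.409
gripper_force: 0.0
```

{"name": "arm_command", "arguments": {"motion": [[36, -33.5, 5.5, 1.5, 0, 0, -0.0665], [36, -33.5, 3.5, 1.5, 0, 0, -0.0665], [36, -34, 1, 1.5, 0, 0, -0.0665], [36, -34, -1, 1.5, 0, 0, -0.0665], [36, -33.5, -3.5, 1.5, 0, 0, -0.0665], [36, -33.5, -5.5, 1.5, 0, 0, -0.0665], [36, -33, -8, 1.5, 0, 0, -0.0665], [36, -32.5, -10, 1.5, 0, 0, -0.0665]]}}

```text
time_s: 3.3
tcp_pos: [0.3744, 0.24, 0.2003]
ee_rot: [[0.457, -0.889, 0.001], [-0.889, -0.457, 0.001], [-0.0, -0.001, -1.0]]
wrist_force: [-0.3, -0.9, -0.7]
gripper_width: 0.414
gripper_force: 0.0
```

```bash
python3 - <<'E'
from h import *
s=sense();print(s['time_s'],s['tcp_pos'],s['joints'],s['gripper_width'],s['wrist_force'])
plan([[.3735,.238,.15],[.3735,.238,.084]],[2,3],down(207.1))
E
```

```text
3.3 [0.37440605 0.23997261 0.20033476] [ 5.37219305e+01  5.81190665e+00 -2.62360160e+01  8.23289219e-03
 -5.79026275e+01 -2.65015599e+01] 0.4135429601598511 [-0.26100422 -0.90800726 -0.69848913]
[0.7, 0.9, 25.2, -0.0002, 0.0001, 0.0004]
[0.7, 0.9, 25.2, -0.0002, 0.0001, 0.0004]
[0.0, 0.0, 22.0, -0.0002, 0.0001, 0.0004]
[0.0, 0.0, 22.0, -0.0002, 0.0001, 0.0004]
[0.0, 0.0, 22.0, -0.0002, 0.0001, 0.0004]
```

{"name": "arm_command", "arguments": {"motion": [[36, 1.4, 1.8, 25, 0, 0, 0], [36, 0, 0, 25, 0, 0, 0], [36, 0, 0, 25, 0, 0, 0], [36, 0, 0, 25, 0, 0, 0], [36, 0, 0, 16, 0, 0, 0], [22, 0, 0, 0, 0, 0, 0], [22, 0, 0, 0, 0, 0, 0]]}}

```text
time_s: 4.0
tcp_pos: [0.3741, 0.2368, 0.0845]
ee_rot: [[0.455, -0.89, 0.001], [-0.89, -0.455, 0.0], [0.0, -0.001, -1.0]]
wrist_force: [0.0, -0.6, 0.2]
gripper_width: 0.313
gripper_force: 0.0
```

{"name": "arm_command", "arguments": {"motion": [[8, 0, 0, 0, 0, 0, 0], [8, 0, 0, 0, 0, 0, 0], [8, 0, 0, 0, 0, 0, 0]]}}

```text
time_s: 4.3
tcp_pos: [0.3764, 0.2388, 0.0856]
ee_rot: [[0.456, -0.89, 0.006], [-0.89, -0.455, 0.006], [-0.002, -0.008, -1.0]]
wrist_force: [7.4, 0.7, -4.3]
gripper_width: 0.129
gripper_force: 30.0
```

```bash
python3 - <<'E'
import numpy as np
n=24;t=np.linspace(0,1.48,n+1);f=np.radians(163.43)-t
u=175.3*np.cos(f);z=175.3*np.sin(f)
for a,b in zip(np.diff(u),np.diff(z)):print([10,0,round(-a,1),round(-b,1),0,0,0],end=', ')
E
```

```text
[10, 0, np.float64(-3.4), np.float64(-10.3), 0, 0, 0], [10, 0, np.float64(-4.0), np.float64(-10.0), 0, 0, 0], [10, 0, np.float64(-4.6), np.float64(-9.8), 0, 0, 0], [10, 0, np.float64(-5.2), np.float64(-9.5), 0, 0, 0], [10, 0, np.float64(-5.8), np.float64(-9.1), 0, 0, 0], [10, 0, np.float64(-6.4), np.float64(-8.7), 0, 0, 0], [10, 0, np.float64(-6.9), np.float64(-8.3), 0, 0, 0], [10, 0, np.float64(-7.4), np.float64(-7.9), 0, 0, 0], [10, 0, np.float64(-7.9), np.float64(-7.4), 0, 0, 0], [10, 0, np.float64(-8.3), np.float64(-6.9), 0, 0, 0], [10, 0, np.float64(-8.7), np.float64(-6.4), 0, 0, 0], [10, 0, np.float64(-9.1), np.float64(-5.9), 0, 0, 0], [10, 0, np.float64(-9.4), np.float64(-5.3), 0, 0, 0], [10, 0, np.float64(-9.7), np.float64(-4.7), 0, 0, 0], [10, 0, np.float64(-10.0), np.float64(-4.1), 0, 0, 0], [10, 0, np.float64(-10.2), np.float64(-3.5), 0, 0, 0], [10, 0, np.float64(-10.4), np.float64(-2.8), 0, 0, 0], [10, 0, np.float64(-10.6), np.float64(-2.2), 0, 0, 0], [10, 0, np.float64(-10.7), np.float64(-1.5), 0, 0, 0], [10, 0, np.float64(-10.8), np.float64(-0.9), 0, 0, 0], [10, 0, np.float64(-10.8), np.float64(-0.2), 0, 0, 0], [10, 0, np.float64(-10.8), np.float64(0.5), 0, 0, 0], [10, 0, np.float64(-10.7), np.float64(1.1), 0, 0, 0], [10, 0, np.float64(-10.7), np.float64(1.8), 0, 0, 0],
```

{"name": "arm_command", "arguments": {"motion": [[8, 0, -6, -10.3, 0, 0, 0], [8, 0, -4, -10, 0, 0, 0], [8, 0, -4.6, -9.8, 0, 0, 0], [8, 0, -5.2, -9.5, 0, 0, 0], [8, 0, -5.8, -9.1, 0, 0, 0], [8, 0, -6.4, -8.7, 0, 0, 0], [8, 0, -6.9, -8.3, 0, 0, 0], [8, 0, -7.4, -7.9, 0, 0, 0]]}}

```text
time_s: 5.1
tcp_pos: [0.4129, 0.2561, 0.158]
ee_rot: [[0.454, -0.891, -0.006], [-0.891, -0.454, -0.003], [0.001, 0.006, -1.0]]
wrist_force: [-9.5, 1.0, 3.0]
gripper_width: 0.124
gripper_force: 30.1
```

{"name": "arm_command", "arguments": {"motion": [[8, 0, -7.9, -7.4, 0, 0, 0], [8, 0, -8.3, -6.9, 0, 0, 0], [8, 0, -8.7, -6.4, 0, 0, 0], [8, 0, -9.1, -5.9, 0, 0, 0], [8, 0, -9.4, -5.3, 0, 0, 0], [8, 0, -9.7, -4.7, 0, 0, 0], [8, 0, -10, -4.1, 0, 0, 0], [8, 0, -10.2, -3.5, 0, 0, 0]]}}

```text
time_s: 5.9
tcp_pos: [0.4809, 0.2892, 0.2039]
ee_rot: [[0.455, -0.891, 0.0], [-0.891, -0.455, -0.003], [0.003, 0.001, -1.0]]
wrist_force: [-0.8, -4.2, 6.2]
gripper_width: 0.128
gripper_force: 30.0
```

{"name": "arm_command", "arguments": {"motion": [[8, 0, -10.4, -2.8, 0, 0, 0], [8, 0, -10.6, -2.2, 0, 0, 0], [8, 0, -10.7, -1.5, 0, 0, 0], [8, 0, -10.8, -0.9, 0, 0, 0], [8, 0, -10.8, -0.2, 0, 0, 0], [8, 0, -10.8, 0.5, 0, 0, 0], [8, 0, -10.7, 1.1, 0, 0, 0], [8, 0, -8, 1.5, 0, 0, 0]]}}

```text
time_s: 6.7
tcp_pos: [0.5562, 0.3262, 0.2068]
ee_rot: [[0.454, -0.891, 0.001], [-0.891, -0.454, -0.004], [0.004, 0.001, -1.0]]
wrist_force: [3.0, -6.2, 0.3]
gripper_width: 0.126
gripper_force: 30.0
```

{"name": "arm_command", "arguments": {"motion": [[32, 0, 0, 0, 0, 0, 0], [32, 0, 0, 0, 0, 0, 0], [32, 0, 0, 0, 0, 0, 0], [32, 0, 0, -20, 0, 0, 0], [32, 0, 0, -30, 0, 0, 0], [32, 0, 0, -30, 0, 0, 0], [60, 0, 20, -10, 0, 0, 0], [60, 0, 35, 0, 0, 0, 0]]}}

```text
time_s: 7.5
tcp_pos: [0.5059, 0.3048, 0.298]
ee_rot: [[0.455, -0.89, 0.003], [-0.89, -0.455, 0.003], [-0.001, -0.004, -1.0]]
wrist_force: [-0.0, -0.0, -1.0]
gripper_width: 0.475
gripper_force: 0.0
```

```bash
python3 - <<'E'
from h import *
plan([[.40,.10,.26],[.5,-.008,.16]],[8,6],down(207.1-26))
E
```

```text
[16.8, 23.5, 4.6, -0.0003, 0.0002, 0.0324]
[17.5, 22.9, 4.6, -0.0003, 0.0002, 0.0324]
[18.3, 22.3, 4.6, -0.0003, 0.0002, 0.0324]
[19.0, 21.7, 4.7, -0.0003, 0.0002, 0.0324]
[19.7, 21.1, 4.7, -0.0003, 0.0002, 0.0324]
[20.3, 20.4, 4.7, -0.0003, 0.0002, 0.0324]
[21.0, 19.8, 4.7, -0.0003, 0.0002, 0.0324]
[21.6, 19.1, 4.7, -0.0003, 0.0002, 0.0324]
[21.1, -12.4, 16.7, -0.0003, 0.0002, 0.0324]
[20.7, -13.1, 16.7, -0.0003, 0.0002, 0.0324]
[20.3, -13.8, 16.7, -0.0003, 0.0002, 0.0324]
[19.8, -14.4, 16.7, -0.0003, 0.0002, 0.0324]
[19.3, -15.1, 16.7, -0.0003, 0.0002, 0.0324]
[18.8, -15.7, 16.7, -0.0003, 0.0002, 0.0324]
```

{"name": "arm_command", "arguments": {"motion": [[80, 17, 23.5, 4.5, 0, 0, 0.0325], [80, 17.5, 23, 4.5, 0, 0, 0.0325], [80, 18.5, 22.5, 4.5, 0, 0, 0.0325], [80, 19, 21.5, 4.5, 0, 0, 0.0325], [80, 19.5, 21, 4.5, 0, 0, 0.0325], [80, 20.5, 20.5, 4.5, 0, 0, 0.0325], [80, 21, 20, 4.5, 0, 0, 0.0325], [80, 30, 10, 0, 0, 0, 0.0325]]}}

```text
time_s: 8.3
tcp_pos: [0.4078, 0.0915, 0.2647]
ee_rot: [[0.211, -0.977, -0.001], [-0.977, -0.211, 0.001], [-0.001, 0.0, -1.0]]
wrist_force: [0.5, -0.1, -0.2]
gripper_width: 0.917
gripper_force: 0.0
```

{"name": "arm_command", "arguments": {"motion": [[80, 35, 0, 0, 0, 0, 0.0325], [80, 35, 0, 0, 0, 0, 0.0325], [80, 35, 0, 0, 0, 0, 0.0325], [80, 35, 0, 0, 0, 0, 0.0325]]}}

```text
time_s: 8.7
tcp_pos: [0.4323, -0.0468, 0.2654]
ee_rot: [[0.082, -0.997, 0.001], [-0.997, -0.082, 0.001], [-0.001, -0.001, -1.0]]
wrist_force: [0.8, 1.1, 0.9]
gripper_width: 0.921
gripper_force: 0.0
```

```bash
python3 - <<'E'
from h import *
for c in('scene','top'):
    shot(c,c+'1'); print(c,[(round(r['p'],2),np.round(r['location'],1).tolist(),ray(c,r['location'],.048).round(4)) for r in find_in('dome_top',c)[:2]])
a=cv2.imread('pics/top1.png')[130:310,180:420];b=cv2.imread('pics/scene1.png')[150:300,220:420]
cv2.imwrite('pics/t1.png',cv2.resize(a,(800,600),interpolation=cv2.INTER_CUBIC));cv2.imwrite('pics/s1.png',cv2.resize(b,(800,600),interpolation=cv2.INTER_CUBIC))
s=sense();print(s['time_s'],s['tcp_pos'],s['joints'])
E
```

```text
scene [(0.86, [231.8, 285.7], array([0.5391, 0.3522, 0.048 ])), (0.28, [250.7, 193.2], array([0.2983, 0.4063, 0.048 ]))]
top [(0.94, [253.6, 249.7], array([0.4843, 0.312 , 0.048 ]))]
8.9 [ 0.43218485 -0.04614219  0.2650284 ] [ 1.54602901e+01  1.47607088e+00 -2.10742565e+01 -2.48910263e-02
 -6.74168590e+01 -1.08188965e+01]
```

View pics/t1.png

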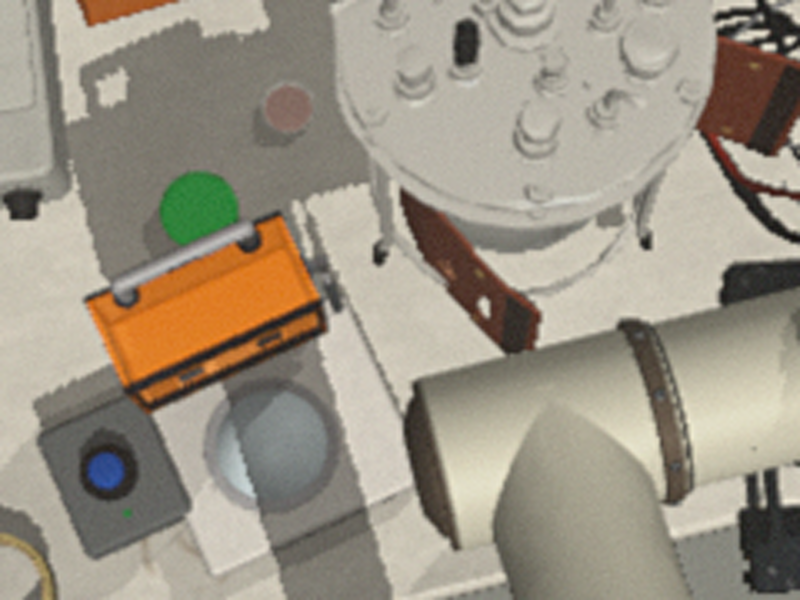

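View pics/s1.png

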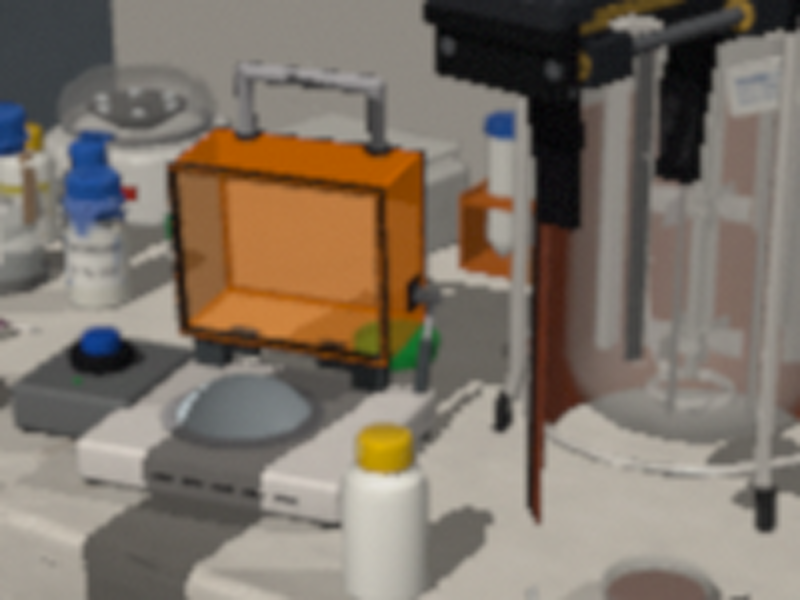

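The hood stands open by itself. The dome is clear, with its top-view rim centred near pixel (263,262). The strut is well to the rear, near (217,280), and the vessel's legs and brown panel lie behind the dish.

```bash
python3 - <<'E'
from h import *
np.set_printoptions(precision=4,suppress=True)
def loc(w,p=(.463,.285,.473)):
    c,s=np.cos(p[2]),np.sin(p[2]);d=np.array(w[:2])-p[:2];return np.array([c*d[0]+s*d[1],-s*d[0]+c*d[1]])
w=ray('top',(262.9,261.6),.032);print('dome top',w)
w=ray('scene',(252.5,281.3),.03);print('dome scene',w)
for r,c,z in((212,277.5,.12),(223,281.5,.04)):
    print('strut',loc(ray('top',(r,c),z)))
for r,c,n in((205,294,'legL'),(202.5,374,'legR'),(234,337,'panel'),):print(n,ray('top',(r,c),0.0 if n!='panel' else .15))
print('panel base scene',ray('scene',(150+520/4,220+535/4),0))
for X in ([.4615,.2849,.03],[.4645,.2857,.03],[.4645,.2857,.054]): print(proj('top',X),proj('scene',X))
g=cv2.GaussianBlur(cv2.imread('pics/top1.png'),(3,3),0)[225:300,220:305];g=cv2.resize(cv2.cvtColor(g,cv2.COLOR_BGR2GRAY),None,fx=6,fy=6,interpolation=cv2.INTER_CUBIC)
for p2 in(25,):
    c=cv2.HoughCircles(g,cv2.HOUGH_GRADIENT,1,10,param1=60,param2=p2,minRadius=90,maxRadius=135)
    if c is not None:
        for q in c[0][:4]:
            px=(q[1]/6+225,q[0]/6+220);print('hough',px,q[2]/6,ray('top',px,.032))
E
```

```text
dome top [0.4644 0.2839 0.032 ]
dome scene [0.4726 0.2877 0.03  ]
strut [ 0.0774 -0.087 ]
strut [ 0.0674 -0.088 ]
legL [0.6191 0.209  0.    ]
legR [0.6287 0.0061 0.    ]
panel [0.5152 0.1048 0.15  ]
panel base scene [0.5406 0.1034 0.    ]
[np.float64(264.2087403338776), np.float64(261.2175859031663)] [np.float64(254.08649004923564), np.float64(278.46354865140086)]
[np.float64(262.98914643127125), np.float64(260.92863420362534)] [np.float64(253.65010536432303), np.float64(279.2252795663896)]
[np.float64(261.4679802792188), np.float64(260.0974101770547)] [np.float64(244.66648963026924), np.float64(278.9334165426986)]
```

```bash
python3 - <<'E'
from h import *
from scipy.optimize import minimize
np.set_printoptions(precision=4,suppress=True)
# lid height: scan z, compare top-derived left edge with scene projection (row~140,col~348)
for z in(.3,.36,.42):
    c=ray('top',(162,337.5),z);l=ray('top',(158,280.5),z);print(z,'lid c',c,'r',np.linalg.norm(c-l),'scene',np.round(proj('scene',l)))
im=cv2.GaussianBlur(cv2.cvtColor(cv2.imread('pics/top1.png'),cv2.COLOR_BGR2GRAY).astype(np.float32),(0,0),.8)
gx=cv2.Sobel(im,cv2.CV_32F,1,0);gy=cv2.Sobel(im,cv2.CV_32F,0,1)
a=np.linspace(0,2*np.pi,180,endpoint=False)
best=[]
for r in np.arange(15,21,.25):
  for cx in np.arange(257,266,.25):
    for cy in np.arange(258,268,.25):
      X=(cx+r*np.cos(a)).astype(np.float32)[None];Y=(cy+r*np.sin(a)).astype(np.float32)[None]
      g=np.abs(cv2.remap(gx,X,Y,1)*np.cos(a)+cv2.remap(gy,X,Y,1)*np.sin(a))
      best.append((float(np.minimum(g,40).mean()),r,cx,cy))
best.sort(reverse=True)
for b in best[:6]:print(b,ray('top',(b[3],b[2]),.032))
plan([[.4815,-.008,.15],[.5137,-.008,.08]],[6,6],down(220))
E
```

```text
0.3 lid c [0.6364 0.1104 0.3   ] r 0.11808688087375048 scene [138. 349.]
0.36 lid c [0.6167 0.1126 0.36  ] r 0.11227200637080587 scene [113. 345.]
0.42 lid c [0.597  0.1148 0.42  ] r 0.10645713186786118 scene [ 88. 340.]
(40.0, np.float64(20.75), np.float64(261.75), np.float64(263.25)) [0.4636 0.2835 0.032 ]
(40.0, np.float64(20.75), np.float64(261.5), np.float64(263.5)) [0.463  0.2841 0.032 ]
(40.0, np.float64(20.75), np.float64(261.5), np.float64(263.25)) [0.4636 0.2841 0.032 ]
(40.0, np.float64(20.75), np.float64(261.5), np.float64(263.0)) [0.4642 0.2841 0.032 ]
(40.0, np.float64(20.75), np.float64(261.25), np.float64(263.5)) [0.4629 0.2847 0.032 ]
(40.0, np.float64(20.75), np.float64(261.25), np.float64(263.25)) [0.4636 0.2847 0.032 ]
[-5.7, -8.7, 19.2, -0.0001, 0.0, -0.0514]
[-5.2, -9.0, 19.2, -0.0001, 0.0, -0.0514]
[-4.7, -9.2, 19.2, -0.0001, 0.0, -0.0514]
[-4.3, -9.5, 19.2, -0.0001, 0.0, -0.0514]
[-3.8, -9.7, 19.2, -0.0001, 0.0, -0.0514]
[-3.3, -9.9, 19.2, -0.0001, 0.0, -0.0514]
[2.0, -5.0, 11.7, -0.0001, 0.0, -0.0514]
[2.3, -4.9, 11.7, -0.0001, 0.0, -0.0514]
[2.5, -4.7, 11.7, -0.0001, 0.0, -0.0514]
[2.8, -4.6, 11.7, -0.0001, 0.0, -0.0514]
[3.0, -4.4, 11.7, -0.0001, 0.0, -0.0514]
[3.2, -4.3, 11.7, -0.0001, 0.0, -0.0514]
```

```bash
python3 - <<'E'
from h import *
plan([[.5137,-.008,.12],[.5137,-.008,.011]],[6,5],down(160))
E
```

```text
[-5.2, -14.0, 24.2, -0.0, 0.0001, 0.0391]
[-5.8, -13.8, 24.2, -0.0, 0.0001, 0.0391]
[-6.3, -13.6, 24.2, -0.0, 0.0001, 0.0391]
[-6.8, -13.3, 24.2, -0.0, 0.0001, 0.0391]
[-7.4, -13.1, 24.2, -0.0, 0.0001, 0.0391]
[-7.9, -12.8, 24.2, -0.0, 0.0001, 0.0391]
[0.0, 0.0, 21.8, -0.0, 0.0001, 0.0391]
[0.0, 0.0, 21.8, -0.0, 0.0001, 0.0391]
[0.0, 0.0, 21.8, -0.0, 0.0001, 0.0391]
[0.0, 0.0, 21.8, -0.0, 0.0001, 0.0391]
[0.0, 0.0, 21.8, -0.0, 0.0001, 0.0391]
```

{"name": "arm_command", "arguments": {"motion": [[80, -5, -14, 24, 0, 0, 0.039], [80, -6, -14, 24, 0, 0, 0.039], [80, -6.5, -13.5, 24, 0, 0, 0.039], [80, -7, -13.5, 24, 0, 0, 0.039], [80, -7.5, -13, 24, 0, 0, 0.039], [80, -8, -13, 24, 0, 0, 0.039], [80, 0, 0, 20, 0, 0, 0.078], [80, 0, 0, 20, 0, 0, 0.078]]}}

```text
time_s: 9.7
tcp_pos: [0.5145, -0.0052, 0.08]
ee_rot: [[-0.303, -0.953, 0.0], [-0.953, 0.303, 0.0], [-0.0, -0.0, -1.0]]
wrist_force: [-0.2, 0.4, -0.4]
gripper_width: 0.921
gripper_force: 0.0
```

```bash
python3 - <<'E'
from h import *
plan([[.5137,-.008,.0115]],[4],down(160));s=sense();print(s['joints'],s['tcp_pos'])
E
```

```text
[0.7, -0.0, 17.1, -0.0, 0.0001, 0.0102]
[0.7, -0.0, 17.1, -0.0, 0.0001, 0.0102]
[0.7, -0.0, 17.1, -0.0, 0.0001, 0.0102]
[0.7, -0.0, 17.1, -0.0, 0.0001, 0.0102]
[ 1.75097956e+01  2.10042464e+01 -2.61958728e+01 -1.61523844e-02
 -4.27905033e+01 -3.51613793e+01] [ 0.5144848  -0.0051909   0.07998413]
```

{"name": "arm_command", "arguments": {"motion": [[80, 0.7, 0, 17, 0, 0, 0.01], [80, 0.7, 0, 17, 0, 0, 0.01], [80, 0.7, 0, 17, 0, 0, 0.01], [80, 0.7, 0, 17, 0, 0, 0.01], [56, 0, 0, 0, 0, 0, 0], [56, 0, 0, 0, 0, 0, 0], [56, 0, 0, 0, 0, 0, 0], [56, 0, 0, 0, 0, 0, 0]]}}

```text
time_s: 10.5
tcp_pos: [0.5141, -0.0091, 0.0139]
ee_rot: [[-0.34, -0.94, 0.002], [-0.94, 0.34, 0.001], [-0.001, -0.002, -1.0]]
wrist_force: [-1.4, 1.0, 1.1]
gripper_width: 0.685
gripper_force: 30.1
```

{"name": "arm_command", "arguments": {"motion": [[70, 0, 0, 0, 0, 0, 0], [70, 0, 0, 0, 0, 0, 0], [70, 0, 0, 0, 0, 0, 0.13], [70, 0, 0, 0, 0, 0, 0.13], [70, 0, 0, 0, 0, 0, 0.13], [70, 0, 0, 0, 0, 0, 0.13], [70, 0, 0, 0, 0, 0, 0.13], [70, 0, 0, 0, 0, 0, 0.13]]}}

```text
time_s: 11.3
tcp_pos: [0.5132, -0.0099, 0.013]
ee_rot: [[-0.906, -0.423, 0.0], [-0.423, 0.906, 0.0], [-0.0, 0.0, -1.0]]
wrist_force: [0.4, 0.3, 0.2]
gripper_width: 0.802
gripper_force: 0.0
```

{"name": "arm_command", "arguments": {"motion": [[56, 0, 0, 0, 0, 0, 0], [56, 0, 0, 0, 0, 0, 0], [56, 0, 0, 0, 0, 0, 0], [70, 0, 0, 0, 0, 0, 0], [70, 0, 0, 0, 0, 0, 0]]}}

```text
time_s: 11.8
tcp_pos: [0.5133, -0.0097, 0.0128]
ee_rot: [[-0.903, -0.429, -0.0], [-0.429, 0.903, 0.0], [0.0, 0.0, -1.0]]
wrist_force: [1.1, -0.0, 1.0]
gripper_width: 0.769
gripper_force: 0.0
```

{"name": "arm_command", "arguments": {"motion": [[70, 0, 0, 0, 0, 0, -0.13], [70, 0, 0, 0, 0, 0, -0.13], [70, 0, 0, 0, 0, 0, -0.13], [70, 0, 0, 0, 0, 0, -0.13], [70, 0, 0, 0, 0, 0, -0.13], [70, 0, 0, 0, 0, 0, -0.13]]}}

```text
time_s: 12.4
tcp_pos: [0.5133, -0.0097, 0.0128]
ee_rot: [[-0.335, -0.942, -0.0], [-0.942, 0.335, 0.0], [0.0, 0.0, -1.0]]
wrist_force: [0.3, -0.8, -0.1]
gripper_width: 0.802
gripper_force: 0.0
```

{"name": "arm_command", "arguments": {"motion": [[56, 0, 0, 0, 0, 0, 0], [56, 0, 0, 0, 0, 0, 0], [56, 0, 0, 0, 0, 0, 0], [70, 0, 0, 0, 0, 0, 0], [70, 0, 0, 0, 0, 0, 0]]}}

```text
time_s: 12.9
tcp_pos: [0.5133, -0.0097, 0.0129]
ee_rot: [[-0.342, -0.94, 0.0], [-0.94, 0.342, 0.0], [-0.0, -0.0, -1.0]]
wrist_force: [0.5, -0.4, 0.1]
gripper_width: 0.769
gripper_force: 0.0
```

{"name": "arm_command", "arguments": {"motion": [[70, 0, 0, 0, 0, 0, 0.13], [70, 0, 0, 0, 0, 0, 0.13], [70, 0, 0, 0, 0, 0, 0.13], [70, 0, 0, 0, 0, 0, 0.13], [70, 0, 0, 0, 0, 0, 0.13], [70, 0, 0, 0, 0, 0, 0.13]]}}

```text
time_s: 13.5
tcp_pos: [0.5133, -0.0097, 0.0128]
ee_rot: [[-0.906, -0.423, -0.0], [-0.423, 0.906, 0.0], [0.0, 0.0, -1.0]]
wrist_force: [-0.4, -0.0, 0.0]
gripper_width: 0.8
gripper_force: 0.0
```

{"name": "arm_command", "arguments": {"motion": [[70, 4, 0, 2, 0, 0, 0], [70, 0, 0, 0, 0, 0, 0], [54, 0, 0, 0, 0, 0, 0], [54, 0, 0, 0, 0, 0, 0], [54, 0, 0, 0, 0, 0, 0], [54, 0, 0, 0, 0, 0, 0]]}}

```text
time_s: 14.1
tcp_pos: [0.5098, -0.0114, 0.0109]
ee_rot: [[-0.903, -0.429, 0.0], [-0.429, 0.903, 0.0], [-0.0, -0.0, -1.0]]
wrist_force: [0.3, -0.8, -0.2]
gripper_width: 0.681
gripper_force: 30.0
```

```bash
python3 - <<'E'
from h import *
R=down(117.1);s=sense();print(s['tcp_pos'],s['gripper_width'],s['wrist_force'])
tgt=np.array([.464,.2848])+R[:2,0]*.004;print(tgt)
plan([[.512,-.011,.06],[.42,.04,.20],[.40,.16,.20],[tgt[0],tgt[1],.13]],[3,5,5,5],R)
E
```

```text
[ 0.50977759 -0.01139895  0.01086897] 0.6808666572073582 [ 0.2586062  -0.81004881 -0.18052964]
[0.46043915 0.28297782]
[-0.7, -0.2, -16.4, -0.0, 0.0, -0.0017]
[-0.7, -0.2, -16.4, -0.0, 0.0, -0.0017]
[-0.7, -0.2, -16.4, -0.0, 0.0, -0.0017]
[12.2, 17.2, -28.0, -0.0, 0.0, -0.0017]
[12.1, 17.2, -28.0, -0.0, 0.0, -0.0017]
[12.1, 17.2, -28.0, -0.0, 0.0, -0.0017]
[12.1, 17.2, -28.0, -0.0, 0.0, -0.0017]
[12.0, 17.2, -28.0, -0.0, 0.0, -0.0017]
[-7.0, 23.3, 0.0, -0.0, 0.0, -0.0017]
[-7.0, 23.3, 0.0, -0.0, 0.0, -0.0017]
[-7.1, 23.3, 0.0, -0.0, 0.0, -0.0017]
[-7.1, 23.3, 0.0, -0.0, 0.0, -0.0017]
[-7.1, 23.3, 0.0, -0.0, 0.0, -0.0017]
[-21.8, 16.6, 14.0, -0.0, 0.0, -0.0017]
[-21.9, 16.5, 14.0, -0.0, 0.0, -0.0017]
[-21.9, 16.5, 14.0, -0.0, 0.0, -0.0017]
[-21.9, 16.5, 14.0, -0.0, 0.0, -0.0017]
[-21.9, 16.4, 14.0, -0.0, 0.0, -0.0017]
```

{"name": "arm_command", "arguments": {"motion": [[54, 0, 0, -12, 0, 0, 0], [54, 4, 0, -18, 0, 0, 0], [54, 8, 2, -20, 0, 0, 0], [54, 14, 14, -28, 0, 0, 0], [54, 14, 18, -28, 0, 0, 0], [54, 12, 18, -28, 0, 0, 0], [54, 8, 18, -28, 0, 0, 0], [54, 0, 20, -28, 0, 0, 0]]}}

```text
time_s: 14.9
tcp_pos: [0.4153, 0.044, 0.2028]
ee_rot: [[-0.904, -0.428, 0.001], [-0.428, 0.904, 0.001], [-0.001, 0.0, -1.0]]
wrist_force: [0.8, 0.4, -0.7]
gripper_width: 0.681
gripper_force: 30.0
```

```bash
python3 - <<'E'
from h import *
R=down(117.1);s=sense();print(s['tcp_pos'],s['gripper_width'],s['wrist_force'])
plan([[.40,.16,.20],[.4604,.283,.11]],[5,6],R)
E
```

```text
[0.41526323 0.04397489 0.20280841] 0.6810113090480654 [ 0.81180546  0.44565785 -0.66972742]
[-7.2, 22.3, 0.6, 0.0, 0.0001, -0.0028]
[-7.2, 22.3, 0.6, 0.0, 0.0001, -0.0028]
[-7.3, 22.2, 0.6, 0.0, 0.0001, -0.0028]
[-7.4, 22.2, 0.6, 0.0, 0.0001, -0.0028]
[-7.4, 22.2, 0.6, 0.0, 0.0001, -0.0028]
[-18.1, 14.0, 15.0, 0.0, 0.0001, -0.0028]
[-18.1, 13.9, 15.0, 0.0, 0.0001, -0.0028]
[-18.1, 13.9, 15.0, 0.0, 0.0001, -0.0028]
[-18.2, 13.8, 15.0, 0.0, 0.0001, -0.0028]
[-18.2, 13.8, 15.0, 0.0, 0.0001, -0.0028]
[-18.3, 13.7, 15.0, 0.0, 0.0001, -0.0028]
```

{"name": "arm_command", "arguments": {"motion": [[54, -7, 22, 0.5, 0, 0, -0.003], [54, -7, 22, 0.5, 0, 0, -0.003], [54, -7.5, 22, 0.5, 0, 0, -0.003], [54, -7.5, 22, 0.5, 0, 0, -0.003], [54, -7.5, 22, 0.5, 0, 0, -0.003], [54, -15, 14, 15, 0, 0, -0.003], [54, -15, 14, 15, 0, 0, -0.003], [54, -15, 14, 15, 0, 0, -0.003]]}}

```text
time_s: 15.7
tcp_pos: [0.4238, 0.2176, 0.1539]
ee_rot: [[-0.893, -0.451, 0.001], [-0.451, 0.893, 0.001], [-0.001, 0.001, -1.0]]
wrist_force: [-0.8, -0.8, 0.5]
gripper_width: 0.681
gripper_force: 30.0
```

{"name": "arm_command", "arguments": {"motion": [[54, -15, 14, 15, 0, 0, -0.003], [54, -15, 14, 12, 0, 0, -0.003], [54, -12, 13, 8, 0, 0, -0.003], [54, -10, 0, 0, 0, 0, 0], [54, 0, 0, 0, 0, 0, 0]]}}

```text
time_s: 16.2
tcp_pos: [0.4526, 0.2777, 0.1189]
ee_rot: [[-0.889, -0.458, 0.001], [-0.458, 0.889, 0.001], [-0.001, 0.0, -1.0]]
wrist_force: [-0.4, -0.4, 0.6]
gripper_width: 0.682
gripper_force: 30.0
```

```bash
python3 - <<'E'
from h import *
R=down(117.1);s=sense();print(s['tcp_pos'],s['gripper_width'],s['wrist_force'])
shot('scene','scene2');b=cv2.imread('pics/scene2.png')[160:290,220:380]
cv2.imwrite('pics/s2.png',cv2.resize(b,None,fx=5,fy=5,interpolation=cv2.INTER_CUBIC)[:600])
plan([[.4604,.283,.08],[.4604,.283,.0655]],[3,4],R)
E
```

```text
[0.45255363 0.27774672 0.1188931 ] 0.6817449397090568 [-0.36320532 -0.4087125   0.56376059]
[-3.4, 0.5, 13.0, 0.0, 0.0001, 0.0004]
[-3.4, 0.5, 13.0, 0.0, 0.0001, 0.0004]
[-3.4, 0.5, 13.0, 0.0, 0.0001, 0.0004]
[0.0, -0.0, 3.6, 0.0, 0.0001, 0.0004]
[0.0, -0.0, 3.6, 0.0, 0.0001, 0.0004]
[0.0, -0.0, 3.6, 0.0, 0.0001, 0.0004]
[0.0, -0.0, 3.6, 0.0, 0.0001, 0.0004]
```

View pics/s2.png

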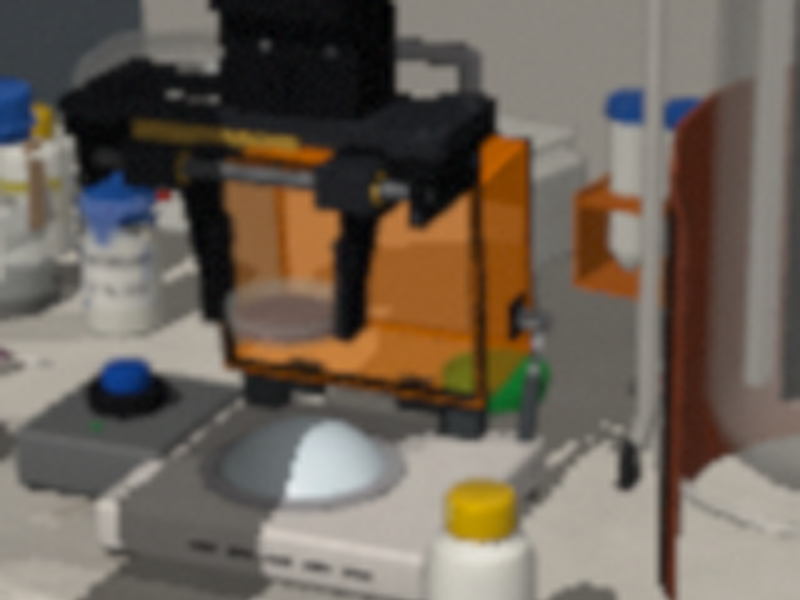

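The dish is held level at about crop (288,312) and the hood is open. The dome crown is near crop (303,418).

```bash
python3 - <<'E'
from h import *
f=lambda X:np.round((np.array(proj('scene',X))-[160,220]+.5)*5-.5,1)[::-1]
print('dish pred',f([.4561,.2796,.116]))
# ring edge extents in prediction: base circle r .0427 and r .05 at z=.03
for c in((.464,.2848),(.467,.283),(.464,.281)):
  for r in(.0427,.05):
    P=np.array([f([c[0]+r*np.cos(a),c[1]+r*np.sin(a),.03]) for a in np.linspace(0,6.28,60)])
    print(c,r,'x',P[:,0].min(),P[:,0].max(),'y',P[:,1].min(),P[:,1].max(),'crown',f([*c,.054]))
im=cv2.imread('pics/scene2.png').astype(int)
for r in(251,253,255):print(r,im[r,255:306].sum(1).tolist())
E
```

```text
dish pred [286.8 313.8]
(0.464, 0.2848) 0.0427 x 211.0 385.5 y 436.5 507.8 crown [297.  426.1]
(0.464, 0.2848) 0.05 x 196.0 400.4 y 430.8 514.3 crown [297.  426.1]
(0.467, 0.283) 0.0427 x 218.2 392.5 y 435.9 507.2 crown [304.1 425.6]
(0.467, 0.283) 0.05 x 203.2 407.4 y 430.2 513.7 crown [304.1 425.6]
(0.464, 0.281) 0.0427 x 215.7 390.5 y 438.7 510.3 crown [301.9 428.4]
(0.464, 0.281) 0.05 x 200.6 405.4 y 433.0 516.9 crown [301.9 428.4]
251 [322, 287, 275, 271, 263, 246, 226, 220, 209, 210, 230, 248, 260, 265, 271, 281, 290, 301, 305, 313, 319, 324, 329, 374, 539, 646, 650, 650, 644, 640, 631, 624, 617, 604, 593, 575, 553, 533, 512, 483, 450, 416, 396, 398, 399, 435, 494, 523, 525, 523, 523]
253 [293, 295, 294, 293, 265, 226, 219, 205, 198, 224, 250, 263, 269, 272, 279, 285, 295, 301, 304, 315, 319, 325, 360, 534, 648, 660, 659, 653, 648, 645, 641, 636, 622, 616, 606, 594, 575, 556, 535, 507, 479, 441, 412, 403, 402, 398, 462, 522, 530, 529, 527]
255 [296, 297, 300, 295, 283, 247, 219, 213, 211, 220, 244, 266, 275, 277, 283, 291, 294, 301, 306, 314, 319, 329, 383, 561, 664, 668, 663, 659, 655, 648, 641, 637, 629, 623, 616, 605, 588, 573, 543, 506, 456, 420, 409, 400, 402, 433, 491, 527, 532, 532, 528]
```

{"name": "arm_command", "arguments": {"motion": [[54, -4, -0.2, 14, 0, 0, 0], [54, -3, 0, 14, 0, 0, 0], [54, -2.3, 0, 12, 0, 0, 0], [54, 0, 0, 7, 0, 0, 0], [54, 0, 0, 4, 0, 0, 0], [54, 0, 0, 0, 0, 0, 0]]}}

```text
time_s: 16.85
tcp_pos: [0.4596, 0.2806, 0.0668]
ee_rot: [[-0.889, -0.458, -0.001], [-0.458, 0.889, -0.001], [0.001, -0.0, -1.0]]
wrist_force: [0.2, 0.2, -0.4]
gripper_width: 0.679
gripper_force: 30.0
```

{"name": "arm_command", "arguments": {"motion": [[54, -1.7, 0.5, 0, 0, 0, 0], [54, 0, 0, 1, 0, 0, 0], [54, 0, 0, 0.7, 0, 0, 0], [54, 0, 0, 0, 0, 0, 0]]}}

```text
time_s: 17.25
tcp_pos: [0.4611, 0.2823, 0.0658]
ee_rot: [[-0.889, -0.458, 0.0], [-0.458, 0.889, 0.0], [-0.0, 0.0, -1.0]]
wrist_force: [-0.5, -0.3, -0.4]
gripper_width: 0.676
gripper_force: 30.0
```

{"name": "arm_command", "arguments": {"motion": [[54, 0, 0, 0.7, 0, 0, 0], [54, 0, 0, 0, 0, 0, 0], [54, 0, 0, 0, 0, 0, 0]]}}

```text
time_s: 17.55
tcp_pos: [0.4611, 0.2822, 0.065]
ee_rot: [[-0.889, -0.458, -0.0], [-0.458, 0.889, -0.0], [0.0, -0.0, -1.0]]
wrist_force: [0.0, -0.1, 0.3]
gripper_width: 0.676
gripper_force: 30.0
```

{"name": "arm_command", "arguments": {"motion": [[54, 0, 0, 0.6, 0, 0, 0], [54, 0, 0, 0, 0, 0, 0], [54, 0, 0, 0, 0, 0, 0]]}}

```text
time_s: 17.85
tcp_pos: [0.4612, 0.2823, 0.0647]
ee_rot: [[-0.889, -0.458, 0.0], [-0.458, 0.889, 0.0], [-0.0, 0.0, -1.0]]
wrist_force: [-1.2, -0.3, 3.7]
gripper_width: 0.676
gripper_force: 30.0
```

{"name": "arm_command", "arguments": {"motion": [[54, 0, 0, -0.3, 0, 0, 0], [62, 0, 0, 0, 0, 0, 0], [64, 0, 0, 0, 0, 0, 0], [68, 0, 0, 0, 0, 0, 0], [68, 0, 0, 0, 0, 0, 0], [68, 0, 0, 0, 0, 0, 0]]}}

```text
time_s: 18.45
tcp_pos: [0.4611, 0.2822, 0.0645]
ee_rot: [[-0.889, -0.458, -0.0], [-0.458, 0.889, -0.0], [0.0, -0.0, -1.0]]
wrist_force: [-0.3, -0.6, -0.3]
gripper_width: 0.779
gripper_force: 0.0
```

```bash
python3 - <<'E'
from h import *
s=sense();print(s['tcp_pos'],s['gripper_width'],s['wrist_force'])
shot('scene','scene3');b=cv2.imread('pics/scene3.png')[190:280,220:340]
cv2.imwrite('pics/s3.png',cv2.resize(b,None,fx=6.5,fy=6.5,interpolation=cv2.INTER_CUBIC))
E
```

```text
[0.46108821 0.2821862  0.06449846] 0.7794541215928774 [-0.3233619  -0.6115644  -0.27117204]
```

View pics/s3.png

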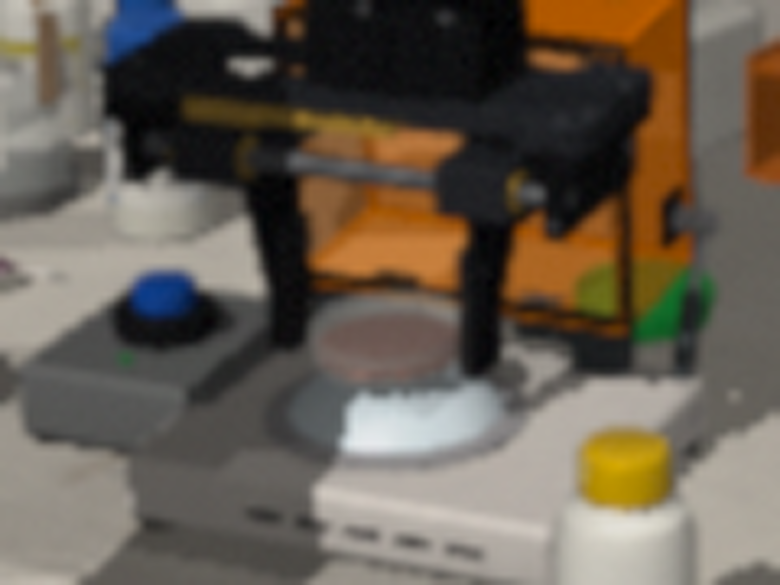

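{"name": "arm_command", "arguments": {"motion": [[78, 0, 0, 0, 0, 0, 0], [78, 0, 0, 0, 0, 0, 0], [78, 0, 0, -8, 0, 0, 0], [78, 0, 0, -20, 0, 0, 0], [78, 15, 0, -30, 0, 0, 0], [78, 30, 0, -30, 0, 0, 0], [78, 40, 0, -20, 0, 0, 0], [78, 40, 0, 0, 0, 0, 0]]}}

```text
time_s: 19.3
tcp_pos: [0.3505, 0.2259, 0.1758]
ee_rot: [[-0.889, -0.458, 0.005], [-0.458, 0.889, 0.005], [-0.007, 0.003, -1.0]]
wrist_force: [-0.8, 0.1, -0.1]
gripper_width: 0.894
gripper_force: 0.0
```

```bash
python3 - <<'E'
from h import *
s=sense();print(s['time_s'],s['tcp_pos'],s['joints'])
shot('scene','scene4');b=cv2.imread('pics/scene4.png')[190:280,220:340]
cv2.imwrite('pics/s4.png',cv2.resize(b,None,fx=6.5,fy=6.5,interpolation=cv2.INTER_CUBIC))
E
```

```text
19.3 [0.3504703  0.22587024 0.17579308] [ 5.53757515e+01  4.35320159e+00 -3.19557775e+01  6.29864362e-02
 -5.32844034e+01 -1.18153662e+02]
```

View pics/s4.png

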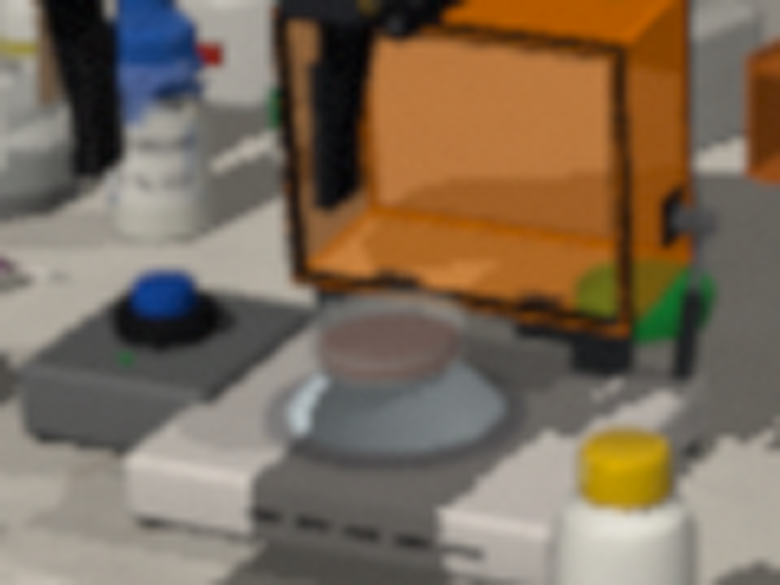

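The dish rests level and centred on the dome: edges at x 312–467 in the crop, against dome edges at 270–522. Next I close the hood.

```bash
python3 - <<'E'
from h import *
plan([[.36,.23,.30],[.562,.329,.30]],[4,8],down(207.1))
E
```

```text
[-4.6, 0.4, -31.6, 0.0003, -0.0001, -0.1308]
[-4.6, -0.2, -31.6, 0.0003, -0.0001, -0.1308]
[-4.5, -0.8, -31.6, 0.0003, -0.0001, -0.1308]
[-4.4, -1.4, -31.6, 0.0003, -0.0001, -0.1308]
[-24.1, -14.5, -0.1, 0.0003, -0.0001, -0.1308]
[-22.0, -17.5, -0.0, 0.0003, -0.0001, -0.1308]
[-19.5, -20.2, -0.0, 0.0003, -0.0001, -0.1308]
[-16.7, -22.6, -0.0, 0.0003, -0.0001, -0.1308]
[-13.6, -24.6, -0.0, 0.0003, -0.0001, -0.1308]
[-10.3, -26.2, -0.0, 0.0003, -0.0001, -0.1308]
[-6.8, -27.3, -0.0, 0.0003, -0.0001, -0.1308]
[-3.2, -27.9, -0.0, 0.0003, -0.0001, -0.1308]
```

{"name": "arm_command", "arguments": {"motion": [[40, -4.6, 0, -31, 0, 0, -0.13], [40, -4.6, 0, -31, 0, 0, -0.13], [40, -4.5, -1, -31, 0, 0, -0.13], [40, -4.4, -1.4, -31, 0, 0, -0.13], [40, -24, -14.5, 0, 0, 0, -0.13], [40, -22, -17.5, 0, 0, 0, -0.13], [40, -19.5, -20, 0, 0, 0, -0.13], [40, -16.5, -22.5, 0, 0, 0, -0.13]]}}

```text
time_s: 20.15
tcp_pos: [0.4675, 0.2837, 0.2972]
ee_rot: [[-0.05, -0.999, 0.0], [-0.999, 0.05, 0.0], [-0.0, -0.0, -1.0]]
wrist_force: [-0.0, -0.0, -0.8]
gripper_width: 0.461
gripper_force: 0.0
```

{"name": "arm_command", "arguments": {"motion": [[34, -13.5, -24.5, 0, 0, 0, -0.13], [34, -10, -26, 0, 0, 0, -0.13], [34, -7, -27, 0, 0, 0, -0.13], [34, -3, -28, 0, 0, 0, -0.13], [34, 0, 0, 0, 0, 0, 0]]}}

```text
time_s: 20.65
tcp_pos: [0.5694, 0.3327, 0.2948]
ee_rot: [[0.449, -0.894, -0.001], [-0.894, -0.449, -0.001], [0.001, 0.002, -1.0]]
wrist_force: [-1.1, -0.0, -0.8]
gripper_width: 0.389
gripper_force: 0.0
```

```bash
python3 - <<'E'
from h import *
s=sense();print(s['time_s'],s['tcp_pos'],s['joints'])
shot('top','top4')
cv2.imwrite('pics/t4.png',cv2.resize(cv2.imread('pics/top4.png')[180:280,180:320],None,fx=5,fy=5,interpolation=cv2.INTER_CUBIC))
print([(r['p'],r['location'],ray('top',r['location'],.216)) for r in find_in('hood_handle','top')[:2]])
plan([[.562,.329,.2055]],[1],down(207.1))
for u in(.10,.106): print(proj('top',[.464+.89*u,.285+.456*u,.216]))
E
```

```text
20.65 [0.56943055 0.3326621  0.29479138] [ 4.43185720e+01  2.37024832e+01  1.21312711e+01  4.41813974e-03
 -7.85230001e+01 -1.76522560e+01]
[(0.84, [227.2, 245.2], array([0.51377626, 0.30576886, 0.216     ]))]
[-0.1, 5.8, 90.5, 0.0017, -0.0003, -0.0097]
[np.float64(209.39289033837554), np.float64(234.44131364988584)]
[np.float64(206.98848556468218), np.float64(233.281915526705)]
```

{"name": "arm_command", "arguments": {"motion": [[34, 0, 6.5, 0, 0, 0, -0.01], [34, 0, 0, 25, 0, 0, 0], [34, 0, 0, 25, 0, 0, 0], [34, 0, 0, 20, 0, 0, 0], [34, 0, 0, 19, 0, 0, 0], [34, 0, 0, 0, 0, 0, 0]]}}

```text
time_s: 21.35
tcp_pos: [0.559, 0.3275, 0.2056]
ee_rot: [[0.457, -0.889, -0.005], [-0.889, -0.457, -0.003], [0.001, 0.006, -1.0]]
wrist_force: [-0.3, 0.0, -0.1]
gripper_width: 0.389
gripper_force: 0.0
```

{"name": "arm_command", "arguments": {"motion": [[20, 0, 0, 0, 0, 0, 0], [20, 0, 0, 0, 0, 0, 0], [8, 0, 0, 0, 0, 0, 0], [8, 0, 0, 0, 0, 0, 0], [8, 0, 0, 0, 0, 0, 0]]}}

```text
time_s: 21.85
tcp_pos: [0.5616, 0.329, 0.2086]
ee_rot: [[0.457, -0.889, 0.001], [-0.889, -0.457, 0.001], [-0.0, -0.001, -1.0]]
wrist_force: [-2.2, -0.4, 3.3]
gripper_width: 0.125
gripper_force: 30.0
```

{"name": "arm_command", "arguments": {"motion": [[8, 0, 10.5, -2, 0, 0, 0], [8, 0, 10.7, -1.1, 0, 0, 0], [8, 0, 10.8, -0.5, 0, 0, 0], [8, 0, 10.8, 0.2, 0, 0, 0], [8, 0, 10.8, 0.9, 0, 0, 0], [8, 0, 10.7, 1.5, 0, 0, 0], [8, 0, 10.6, 2.2, 0, 0, 0], [8, 0, 10.4, 2.8, 0, 0, 0]]}}

```text
time_s: 22.65
tcp_pos: [0.484, 0.2912, 0.2042]
ee_rot: [[0.458, -0.889, 0.0], [-0.889, -0.458, 0.004], [-0.003, -0.002, -1.0]]
wrist_force: [-3.5, 7.9, 4.5]
gripper_width: 0.122
gripper_force: 30.1
```

{"name": "arm_command", "arguments": {"motion": [[8, 0, 10.2, 3.5, 0, 0, 0], [8, 0, 10, 4.1, 0, 0, 0], [8, 0, 9.7, 4.7, 0, 0, 0], [8, 0, 9.4, 5.3, 0, 0, 0], [8, 0, 9.1, 5.9, 0, 0, 0], [8, 0, 8.7, 6.4, 0, 0, 0], [8, 0, 8.3, 6.9, 0, 0, 0], [8, 0, 7.9, 7.4, 0, 0, 0]]}}

```text
time_s: 23.45
tcp_pos: [0.4181, 0.2589, 0.159]
ee_rot: [[0.457, -0.889, -0.001], [-0.889, -0.457, 0.006], [-0.006, -0.002, -1.0]]
wrist_force: [-8.7, 13.9, 1.4]
gripper_width: 0.125
gripper_force: 30.2
```

```bash
python3 - <<'E'
from h import *
s=sense();p=s['tcp_pos'];c=np.array([.3764,.2388,.0855]);d=p-c;u=np.array([.89,.456])
du=d[:2]@u*1000;dz=d[2]*1000;print(p,s['gripper_width'],s['wrist_force'],'du',du,'dz',dz,'radius',np.hypot(-168+du,50+dz),'theta',np.radians(163.43)-np.arctan2(50+dz,-168+du))
E
```

```text
[0.41807849 0.25888483 0.1590155 ] 0.12492298377326622 [-8.73763105 13.87959256  1.36893338] du 46.2525384476086 dz 73.51549723835461 radius 173.43160742058816 theta 0.503405716520235
```

{"name": "arm_command", "arguments": {"motion": [[8, -0.8, 7, 7.9, 0, 0, 0], [8, -0.8, 6.5, 8.3, 0, 0, 0], [8, -0.7, 6, 8.7, 0, 0, 0], [8, -0.5, 5.5, 9.1, 0, 0, 0], [8, -0.5, 5, 9.5, 0, 0, 0], [8, -0.3, 4.4, 9.8, 0, 0, 0], [8, 0, 3.5, 9, 0, 0, 0], [8, 0, 2.5, 6, 0, 0, 0]]}}

```text
time_s: 24.25
tcp_pos: [0.3792, 0.2398, 0.0895]
ee_rot: [[0.456, -0.89, -0.006], [-0.89, -0.456, -0.002], [-0.001, 0.006, -1.0]]
wrist_force: [-7.4, 7.8, 0.1]
gripper_width: 0.122
gripper_force: 29.9
```

```bash
cat > st.py <<'E'
from h import *
s=sense();p=s['tcp_pos'];c=np.array([.3764,.2388,.0855]);d=p-c;u=np.array([.89,.456])
du=d[:2]@u*1000;dz=d[2]*1000;print(p,s['gripper_width'],s['wrist_force'],'du',du,'dz',dz,'radius',np.hypot(-168+du,50+dz),'theta',np.radians(163.43)-np.arctan2(50+dz,-168+du))
E
python3 st.py
```

```text
[0.37919889 0.23979792 0.08951921] 0.12194352036064747 [-7.35999832  7.81746656  0.05828384] du 2.946064811102967 dz 4.019205200441009 radius 173.66886897722338 theta 0.027093573341294697
```

{"name": "arm_command", "arguments": {"motion": [[8, -0.3, 0.7, 2, 0, 0, 0], [8, 0, 0.5, 2, 0, 0, 0], [8, 0, 0, 1, 0, 0, 0], [8, 0, 0, 0, 0, 0, 0]]}}

```text
time_s: 24.65
tcp_pos: [0.3778, 0.2391, 0.0847]
ee_rot: [[0.456, -0.89, -0.007], [-0.89, -0.456, -0.003], [-0.0, 0.007, -1.0]]
wrist_force: [-8.9, 8.0, 0.4]
gripper_width: 0.124
gripper_force: 30.0
```

{"name": "arm_command", "arguments": {"motion": [[8, 0, 0.5, 1.5, 0, 0, 0], [8, 0, 0.5, 1.5, 0, 0, 0], [8, 0, 0, 0, 0, 0, 0]]}}

```text
time_s: 24.95
tcp_pos: [0.377, 0.2387, 0.0817]
ee_rot: [[0.456, -0.89, -0.006], [-0.89, -0.456, -0.003], [-0.0, 0.007, -1.0]]
wrist_force: [-9.7, 7.5, 0.1]
gripper_width: 0.12
gripper_force: 30.0
```

{"name": "arm_command", "arguments": {"motion": [[30, 0, 0, 0, 0, 0, 0], [30, 0, 0, 0, 0, 0, 0], [30, 0, 0, 0, 0, 0, 0], [30, 0, 0, -20, 0, 0, 0], [20, 0, 0, -25, 0, 0, 0], [8, 0, 0, 0, 0, 0, 0], [0, 0, 0, 0, 0, 0, 0], [0, 0, 0, 0, 0, 0, 0]]}}

```text
time_s: 25.75
tcp_pos: [0.3801, 0.2394, 0.1273]
ee_rot: [[0.457, -0.89, -0.002], [-0.89, -0.457, -0.002], [0.001, 0.002, -1.0]]
wrist_force: [0.4, -0.0, -0.1]
gripper_width: 0.069
gripper_force: 0.0
```

```bash
python3 st.py
```

```text
[0.38014508 0.2394124  0.12727317] 0.06920967439003609 [ 0.4436267  -0.00386057 -0.07365524] du 3.61237500077825 dz 41.77316520896375 radius 188.270032414499 theta 0.21997155515411038
```

{"name": "arm_command", "arguments": {"motion": [[0, 0, 3.5, 0, 0, 0, 0], [0, 0, 0, 10, 0, 0, 0], [0, 0, 0, 5, 0, 0, 0], [0, 0, 0, 3, 0, 0, 0], [0, 0, 0, 1, 0, 0, 0], [0, 0, 0, 0, 0, 0, 0]]}}

```text
time_s: 26.35
tcp_pos: [0.3772, 0.2382, 0.1092]
ee_rot: [[0.457, -0.889, -0.001], [-0.889, -0.457, -0.002], [0.001, 0.002, -1.0]]
wrist_force: [-0.9, -1.7, 5.8]
gripper_width: 0.006
gripper_force: 2.7
```

{"name": "arm_command", "arguments": {"motion": [[0, 0, 0, 1, 0, 0, 0], [0, 0, 0, 0, 0, 0, 0], [0, 0, 0, -20, 0, 0, 0], [0, 0, 0, -30, 0, 0, 0]]}}

```text
time_s: 26.75
tcp_pos: [0.3768, 0.2378, 0.1571]
ee_rot: [[0.457, -0.889, -0.003], [-0.889, -0.457, -0.004], [0.002, 0.005, -1.0]]
wrist_force: [1.3, 0.3, 0.6]
gripper_width: 0.005
gripper_force: 0.0
```

```bash
python3 - <<'E'
from h import *
print(sense()['tcp_pos'])
plan([[.4405,.4012,.16],[.4405,.4012,.072]],[6,4],down(207.1))
E
```

```text
[0.37678521 0.23777859 0.15709359]
[-19.4, -21.9, -0.6, 0.0005, -0.0002, 0.0002]
[-19.4, -21.9, -0.6, 0.0005, -0.0002, 0.0002]
[-19.4, -21.9, -0.6, 0.0005, -0.0002, 0.0002]
[-19.4, -21.9, -0.6, 0.0005, -0.0002, 0.0002]
[-19.4, -21.9, -0.6, 0.0005, -0.0002, 0.0002]
[-19.4, -21.9, -0.6, 0.0005, -0.0002, 0.0002]
[-0.0, -0.0, 22.0, 0.0005, -0.0002, 0.0002]
[-0.0, -0.0, 22.0, 0.0005, -0.0002, 0.0002]
[-0.0, -0.0, 22.0, 0.0005, -0.0002, 0.0002]
[-0.0, -0.0, 22.0, 0.0005, -0.0002, 0.0002]
```

{"name": "arm_command", "arguments": {"motion": [[0, -19.5, -22, 0, 0, 0, 0], [0, -19.5, -22, 0, 0, 0, 0], [0, -19.5, -22, 0, 0, 0, 0], [0, -19.5, -22, 0, 0, 0, 0], [0, -19.5, -22, 0, 0, 0, 0], [0, -19.5, -22, 0, 0, 0, 0], [0, 0, 0, 0, 0, 0, 0], [0, 0, 0, 20, 0, 0, 0]]}}

```text
time_s: 27.55
tcp_pos: [0.4428, 0.4051, 0.1395]
ee_rot: [[0.458, -0.889, 0.003], [-0.889, -0.458, 0.004], [-0.002, -0.005, -1.0]]
wrist_force: [-0.4, -0.3, -0.4]
gripper_width: 0.009
gripper_force: 0.0
```

```bash
python3 - <<'E'
from h import *
s=sense();print(s['tcp_pos'],s['wrist_force'])
for c in('top','scene'):
    shot(c,c+'5')
a=cv2.imread('pics/top5.png')[200:320,160:320];b=cv2.imread('pics/scene5.png')[190:290,210:330]
cv2.imwrite('pics/m5.png',np.vstack([cv2.resize(a,(400,300)),cv2.resize(b,(400,300),interpolation=cv2.INTER_CUBIC)]))
plan([[.4405,.4012,.072]],[1],down(207.1))
E
```

```text
[0.44281028 0.40510655 0.13952978] [-0.36567612 -0.31995162 -0.42219063]
[0.2, -0.7, 63.0, 0.0064, -0.0024, 0.0012]
```

View pics/m5.png

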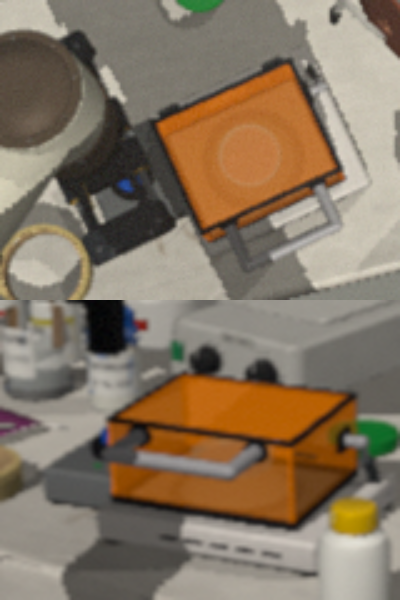

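The hood is shut, with the dish still centred on the dome at (250,155) in the upper view. The gripper is over the button.

{"name": "arm_command", "arguments": {"motion": [[0, 2.4, 3.8, 20, 0, 0, 0], [0, 0, 0, 20, 0, 0, 0], [0, 0, 0, 20, 0, 0, 0], [0, 0, 0, 8, 0, 0, 0], [0, 0, 0, 0, 0, 0, 0]]}}

```text
time_s: 28.15
tcp_pos: [0.4389, 0.3985, 0.0694]
ee_rot: [[0.457, -0.889, -0.001], [-0.889, -0.457, -0.002], [0.001, 0.002, -1.0]]
wrist_force: [-0.2, -0.1, 0.7]
gripper_width: 0.007
gripper_force: 0.0
```

{"name": "arm_command", "arguments": {"motion": [[0, 0, 0, 3, 0, 0, 0], [0, 0, 0, 3, 0, 0, 0], [0, 0, 0, 2, 0, 0, 0], [0, 0, 0, 2, 0, 0, 0], [0, 0, 0, 0, 0, 0, 0]]}}

```text
time_s: 28.65
tcp_pos: [0.4399, 0.4, 0.0608]
ee_rot: [[0.458, -0.889, 0.001], [-0.889, -0.458, 0.001], [-0.001, -0.002, -1.0]]
wrist_force: [0.6, 0.9, 2.8]
gripper_width: 0.007
gripper_force: 1.6
```

{"name": "arm_command", "arguments": {"motion": [[0, 0, 0, 2, 0, 0, 0], [0, 0, 0, 1.5, 0, 0, 0], [0, 0, 0, 1, 0, 0, 0], [0, 0, 0, 0, 0, 0, 0], [0, 0, 0, 0, 0, 0, 0]]}}

```text
time_s: 29.15
tcp_pos: [0.4399, 0.4, 0.0592]
ee_rot: [[0.459, -0.889, 0.002], [-0.889, -0.459, 0.002], [-0.0, -0.003, -1.0]]
wrist_force: [-4.4, -1.9, 18.0]
gripper_width: 0.005
gripper_force: 9.1
```

Hard stop at 6 mm of travel with 18 N, so the button is fully down. Retracting.

{"name": "arm_command", "arguments": {"motion": [[0, 0, 0, -10, 0, 0, 0], [0, 0, 0, -25, 0, 0, 0], [0, 0, 0, -40, 0, 0, 0], [0, 0, 0, -40, 0, 0, 0], [0, 0, 0, -20, 0, 0, 0], [0, 0, 0, 0, 0, 0, 0], [0, 0, 0, 0, 0, 0, 0]]}}

```text
time_s: 29.85
tcp_pos: [0.4386, 0.3988, 0.1899]
ee_rot: [[0.457, -0.89, -0.002], [-0.89, -0.457, -0.001], [-0.0, 0.002, -1.0]]
wrist_force: [0.2, -0.9, -0.4]
gripper_width: 0.008
gripper_force: 0.0
```

```bash
python3 - <<'E'
from h import *
s=sense();print(s['tcp_pos'],s['wrist_force'],s['time_s']);print(finish_job())
E
```

```text
[0.43862808 0.39878395 0.18989013] [ 0.23610601 -0.93538445 -0.40226474] 29.85
the job is handed in; nothing more can be done
None
```

I handed the job in at 29.85 s: the hood held open by itself, the pink dish looks level on the dome's crown, the hood is shut again, the start button was pressed to its stop, and the bottle, plug and tape were left alone (not re-measured at the end).

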